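# Clamp a bonded phone in its carrier with the closing bar

## Robot

A 7-joint arm with a two-finger parallel gripper is mounted at the origin on the work surface. World frame = base frame: x ahead of the robot, y to its left, z up, the work surface at z = 0. Lengths are in m, angles in rad, forces in N, time in s.
With the tool pointing down it reaches from about 0.35 to 0.9 m from the base axis. Payload 8.1 kg.
Tool frame: the origin (TCP) lies midway between the tips of the shut fingers; the grasp point (between the pads) lies 19 mm behind it; z points along the fingers, y is the line along which they close (so a half turn about z gives the same grasp; the last joint's range is limited). The gripper opens to 92 mm and grips with 3 to 60 N. Pads are 19 mm wide; open, the fingers measure 130 mm over their backs; the gripper's body (75 mm by 190 mm) begins 47 mm behind the grasp point.
Start: joints at [1.189, 0.434, 0.025, 1.573, -0.012, 1.134, -0.075], TCP at [0.172, -0.601, 0.2] pointing down, gripper open.
Joint ranges: [-2.62, 2.62], [-0.44, 2.09], [-1.27, 1.32], [0.08, 2.57], [-1.32, 4.46], [0.12, 2], [-2.74, 2.74]. Speed limits (rad/s): [2.22, 2.22, 3.01, 3.01, 3.14, 3.14, 3.14].

## Interface

Orientations are given as a 3x3 rotation matrix whose columns are the frame's x, y, z axes.
In Python, from plant import manip, optics, workorder gives the robot as it stands.
- The arm moves only by the tool arm_command, never from a script. Its argument "increments" is a list that holds one entry, the list of rows, each a list of 7 numbers: the turn, a rotation vector about the world's x, y, z in degrees, then the shift along the world's x, y, z in m, then the finger opening in m, from 0 to 0.0918. A call has 1 to 20 rows; each row shifts and turns the commanded pose from where the row before left it; what a row does not reach is not made up. A row lasts 1/12 s, in which the tool goes at most 41.7 mm and 7.16 degrees, less where a joint would pass 70% of its speed; a pose out of reach is approached as far as the arm can. A call is refused whole if a number of a shift passes 0.0417 or a number of a turn 7.16, either way. A call with a gripper value outside its range is refused whole. The fingers move at their own pace and stop on an object; the grip force is fixed at half the most. Time passes only in rows, so rows that do not move let the fingers close. It gives the time, the measured TCP pose, the force, the opening and the grip force at its end, in the units of the state.
- manip.get_state(): the state, without advancing time (a new reading comes with each control period).
- optics.read_camera(name): name is "side" or "top" or "wrist"; returns a dict with "image" (384x512x3 uint8, blue, green, red), "z_map" (384x512 float32, m along the optical axis (not along the pixel's ray), 0 where there is no reading), "K" (3x3 intrinsics, pixels), "view" (4x4, takes a point from world to camera coordinates). Camera axes: x right, y down, z forward; pixel columns grow to the right and rows downward; lengths in m; the calibration is good to about 2 mm. A picture is of the moment at which its call begins.
- workorder.close_job(): hands the job in; it is judged then, once.
The state is a dict: "t": time; "joint_positions": joint angles; "joint_vel": joint speeds; "tau": joint torques, N m; "tcp_pos": TCP position; "tcp_rot": TCP orientation; "force": force on the tool from outside, world axes, zero at the start; "wrist_torque": the same for the moment, N m; "grip_width": finger opening in m; "gripper_force": force on a finger pad.
Only numpy, scipy, OpenCV 4.12 (cv2) and the standard library are available. Lean on these libraries where they do the work, as an engineer would, in place of code of your own. Each camera call takes 0.05 s, during which the arm holds its last target. There are 200 camera calls.

## Task

The glued phone in the carrier needs both of its end clamps shut: push one end of the carrier up the sloping deck and well under the closing bar so that the bar folds that end's leaf down flat over the phone, draw it out, turn the carrier end for end and do the other end the same way. Let the bar do the folding, keep the fingers off the leaves. Then set the carrier down, without dropping it, in the middle of the bare steel setting plate, lying flat and lengthwise along it, and leave the other things on the bench where they are.

Things in the scene. Friction and masses are not known exactly. Their poses are not given: they have to be found in the camera images.
- carrier: aluminium block 170 long (x), 64 wide (y), 20 high, a small dark phone in its top (top at 22); grip it across the 64 at mid length. Origin: centre of its underside, z up. Hinges of its two leaves: 80 either way from the centre, 24.5 above the underside; open leaves rise to 67, closed ones stay within 29. Starts on the mat, whose top is 3 above the bench.
- flap_a: steel clamp leaf at the +x end of the carrier: a plate 50 wide (along carrier y), 40 long, 4 thick with a round rib of 3 radius across its outer face, 36 from the hinge. Origin on its hinge axis, its z axis runs from the hinge to the free edge (42 from the hinge); when open it stands up from the carrier.
- flap_b: steel clamp leaf at the -x end of the carrier: a plate 50 wide (along carrier y), 40 long, 4 thick with a round rib of 3 radius across its outer face, 36 from the hinge. Origin on its hinge axis, its z axis runs from the hinge to the free edge (42 from the hinge); when open it stands up from the carrier.
- leaf_a (a joint): hinge of flap_a in rad: 0 = standing square to the carrier, 1.57 = folded flat over the phone; stays where it is left (stiff hinge, 0.06 N m). Starts between 0 and 0.35; counts as flat above 1.36.
- leaf_b (a joint): the same for flap_b at the -x end of the carrier.
- deck: fixed aluminium deck of the closing stand, 180 wide (y), sloping up at 30 degrees. Origin: on its upper surface below the middle of the bar, 120 above the bench; x points up the slope, z is square to the deck. It runs from 185 below the origin (lower edge, 28 above the bench) to 40 above it. The carrier may overhang the lower edge by 30.
- bar: round steel bar of 12 diameter across the deck along y, on end posts 46 high at y = +-80 (73 clear either side of the middle). Origin and axes as the deck's: bar axis at x 0, z 37, so 31 is clear beneath. A leaf is flat once the carrier, lying on the deck lengthwise up the slope, is pushed until its centre is 48 to 42 below the bar (hinge 32 to 38 beyond it).
- pad: bare steel setting plate, 240 long (x), 150 wide (y), 12 thick, fixed on the mat. Origin: centre of its underside; its top is 15 above the bench.
- bottle: bystander: white bottle of 52 diameter, 120 high, standing. Origin: centre of its underside.
- driver: bystander: screwdriver 150 long lying on the mat, handle towards its -x. Origin: under its middle.
- tub: bystander: grey open parts tub 100 x 140 x 30 with dividers. Origin: centre of its underside.

How it is judged:
By the outcome, as a careful person would: the job done as asked, in the order asked, and still so for the second after the job is handed in, with the robot touching nothing.
It also fails if it takes over 69 s, if anything falls off the work surface, if the arm or the gripper's body presses on something with over 40 N, if the wrist force passes 120 N, or if a joint passes its speed limit or range.

## Working session

There is one attempt and no reset: what is moved stays moved. The work goes in short steps, Python scripts to look and compute and a tool call to move; the robot and the scene stay as the last step left them, time stands still between calls to the robot, and variables do not carry over. Pictures are saved under pics/ and viewed, at most 10 in all, crops included, and the job is handed in when it is done.

Besides the shell and the picture viewer there is one more tool, called by a JSON object that holds its "name" and its "arguments". arm_command: Moves the arm, as the interface text tells. Its arguments: {"type":"object","properties":{"increments":{"type":"array"}},"required":["increments"]}

```bash
ls; mkdir -p pics
cat > h.py <<'E'
import numpy as np, cv2
from plant import manip, optics, workorder
def cam(n):
    c=optics.read_camera(n); c['P']=np.linalg.inv(c['view']); return c
def world(c):
    h,w=c['z_map'].shape; u,v=np.meshgrid(np.arange(w),np.arange(h)); z=c['z_map']; K=c['K']
    p=np.stack([(u-K[0,2])/K[0,0]*z,(v-K[1,2])/K[1,1]*z,z,np.ones_like(z)],-1)
    W=(p@c['P'].T)[...,:3]; W[z==0]=np.nan; return W
E
python3 - <<'E'
from h import *
a=cam('top');b=cam('side')
for n,c in (('top',a),('side',b)):
    cv2.imwrite(f'pics/{n}0.png',c['image']); np.savez(f'{n}0.npz',**c)
    print(n,c['P'].round(3).tolist(),c['K'].round(1).tolist())
s=manip.get_state();print(s)
E
```

```text
pics
top [[-0.012, -0.978, 0.206, 0.266], [-1.0, 0.011, -0.006, 0.023], [0.004, -0.206, -0.978, 1.551], [0.0, 0.0, 0.0, 1.0]] [[490.7, 0.0, 261.1], [0.0, 490.7, 201.0], [0.0, 0.0, 1.0]]
side [[0.988, -0.093, 0.125, 0.432], [-0.155, -0.662, 0.733, -0.857], [0.014, -0.743, -0.669, 0.901], [0.0, 0.0, 0.0, 1.0]] [[394.3, 0.0, 261.4], [0.0, 394.3, 193.9], [0.0, 0.0, 1.0]]
{'t': 0.1, 'joint_positions': array([ 1.18938036,  0.43517069,  0.02497034,  1.57399753, -0.01158928,
        1.13398766, -0.07510468]), 'joint_vel': array([ 0.0001769 , -0.00268909,  0.00114078, -0.00116364, -0.00133446,
       -0.00105862, -0.00184504]), 'tau': array([ 2.87833529e-03, -6.69124889e+01,  9.87818688e-01, -3.15140748e+01,
       -6.05910807e-02,  3.74767603e-02, -3.79594724e-05]), 'tcp_pos': array([ 0.17182053, -0.60040904,  0.19921595]), 'tcp_rot': array([[ 9.61400246e-01,  2.75153221e-01, -5.21044073e-04],
       [ 2.75153680e-01, -9.61399351e-01,  1.31927558e-03],
       [-1.37928508e-04, -1.41171906e-03, -9.99998994e-01]]), 'force': array([0.62231768, 0.0603583 , 0.2484154 ]), 'wrist_torque': array([ 0.0443778 , -0.06375367, -0.01206112]), 'gripper_force': 0.0, 'grip_width': 0.09193678565412752}
```

View pics/top0.png

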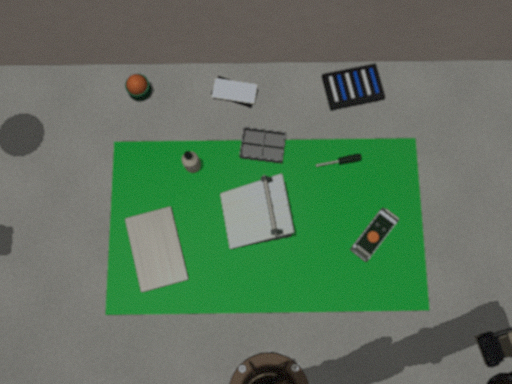

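View pics/side0.png

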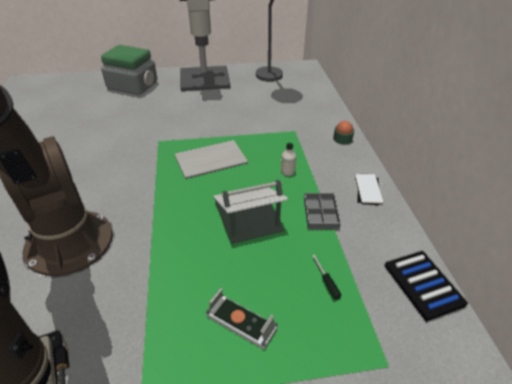

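The top view shows the carrier at about (375,235), the deck at (258,212) with its bar on the right between (266,180) and (277,232), so upslope is about −y, and the pad at (157,249). The side view agrees. The bottle (191,161), tub (263,145) and driver (340,160) all lie beyond the working lane.

```bash
cat >> h.py <<'E'
def rect(xy):
    r=cv2.minAreaRect(xy.astype(np.float32)); b=cv2.boxPoints(r); e=[b[1]-b[0],b[2]-b[1]]
    l=max(e,key=np.linalg.norm); return np.round(r[0],4),np.round(r[1],4),round(np.degrees(np.arctan2(l[1],l[0])),2)
E
python3 - <<'E'
from h import *
for n in('top','side'):
    c=dict(np.load(f'{n}0.npz')); W=world(c); im=c['image'].astype(int)
    g=(im[...,1]>im[...,0]+40)&(im[...,1]>im[...,2]+40)
    print(n,'mat z',np.nanmedian(W[g][:,2]))
    boxes=dict(car=(335,200,412,275),pad=(115,195,200,300),deck=(212,165,303,255)) if n=='top' else dict(car=(195,285,290,355),pad=(165,135,255,182),deck=(205,175,300,250))
    for k,(x0,y0,x1,y1) in boxes.items():
        m=np.zeros(g.shape,bool); m[y0:y1,x0:x1]=1; m&=~g
        p=W[m]; p=p[~np.isnan(p[:,2])]
        if k=='car':
            q=p[(p[:,2]>.016)&(p[:,2]<.035)]; print('car',len(q),rect(q[:,:2]),np.median(q[:,2]))
            q=p[(p[:,2]>.045)]; print(' leaves',len(q), q[:,2].max() if len(q) else 0)
            d=q[:,:2]-q[:,:2].mean(0)
            u=np.linalg.svd(d,full_matrices=False)[2][0]; s=d@u
            for t in (q[s>0],q[s<0]): print('  leaf pts',len(t),t.mean(0).round(4),t.max(0).round(3))
        elif k=='pad':
            q=p[(p[:,2]>.010)&(p[:,2]<.022)]; print('pad',len(q),rect(q[:,:2]),np.median(q[:,2]))
        else:
            q=p[(p[:,2]>.03)]
            # robust plane
            sel=q
            for i in range(8):
                A=np.c_[sel[:,:2],np.ones(len(sel))]; co=np.linalg.lstsq(A,sel[:,2],rcond=None)[0]
                r=q[:,2]-q[:,:2]@co[:2]-co[2]; sel=q[np.abs(r)<(.02 if i<4 else .005)]
            nn=np.r_[-co[:2],1]; nn/=np.linalg.norm(nn)
            print('deck',len(sel),co.round(4),'slope',np.degrees(np.arccos(nn[2])),'updir',np.degrees(np.arctan2(co[1],co[0])))
            print(' footprint',rect(sel[:,:2]),sel[:,2].min(),sel[:,2].max())
            h=r*nn[2]; b=q[(h>.033)&(h<.055)]; print(' bar',len(b),rect(b[:,:2]),b.mean(0).round(4),h.max())
E
```

```text
top mat z 0.003460202694240966
car 971 (array([ 0.4774, -0.3413]), array([0.0649, 0.1673]), np.float32(-39.88)) 0.025571254255837728
 leaves 113 0.07567014560166263
  leaf pts 76 [ 0.422  -0.2939  0.0614] [ 0.439 -0.274  0.076]
  leaf pts 37 [ 0.5342 -0.3889  0.0646] [ 0.549 -0.367  0.074]
pad 3275 (array([0.4434, 0.3434]), array([0.2412, 0.15  ]), np.float32(14.78)) 0.01517332880241784
deck 3015 [ 0.0979 -0.5675  0.0498] slope 29.93725776656458 updir -80.21211005402756
 footprint (array([0.5441, 0.0308]), array([0.1809, 0.1965]), np.float32(-80.04)) 0.030041267589926868 0.14554369620879504
 bar 272 (array([ 0.5495, -0.0105]), array([0.1761, 0.0213]), np.float32(9.49)) [ 0.5484 -0.0108  0.1583] 0.0538770042869539
side mat z 0.0029687572142540475
car 1526 (array([ 0.4748, -0.3411]), array([0.0662, 0.1695]), np.float32(-40.26)) 0.024761164280841297
 leaves 210 0.07205098161927093
  leaf pts 130 [ 0.5306 -0.3896  0.06  ] [ 0.548 -0.366  0.071]
  leaf pts 80 [ 0.4171 -0.2957  0.0622] [ 0.435 -0.275  0.072]
pad 1580 (array([0.4407, 0.3454]), array([0.2395, 0.1578]), np.float32(14.53)) 0.014806602211308695
deck 887 [ 0.097  -0.5604  0.0517] slope 29.627772775833634 updir -80.18232920562708
 footprint (array([0.5402, 0.0309]), array([0.1797, 0.1979]), np.float32(-79.92)) 0.030514418519489217 0.14318480859395077
 bar 238 (array([ 0.5475, -0.012 ]), array([0.178 , 0.0186]), np.float32(8.86)) [ 0.5447 -0.0123  0.1565] 0.04675607268640009
```

{"name": "arm_command", "arguments": {"increments": [[[0, 0, 6.9, 0.0169, 0.0144, -0.003, 0.0918], [0, 0, 6.9, 0.0169, 0.0144, -0.003, 0.0918], [0, 0, 6.9, 0.0169, 0.0144, -0.003, 0.0918], [0, 0, 6.9, 0.0169, 0.0144, -0.003, 0.0918], [0, 0, 6.9, 0.0169, 0.0144, -0.003, 0.0918], [0, 0, 6.9, 0.0169, 0.0144, -0.003, 0.0918], [0, 0, 6.9, 0.0169, 0.0144, -0.003, 0.0918], [0, 0, 6.9, 0.0169, 0.0144, -0.003, 0.0918], [0, 0, 6.9, 0.0169, 0.0144, -0.003, 0.0918], [0, 0, 6.9, 0.0169, 0.0144, -0.003, 0.0918], [0, 0, 6.9, 0.0169, 0.0144, -0.003, 0.0918], [0, 0, 6.9, 0.0169, 0.0144, -0.003, 0.0918], [0, 0, 6.9, 0.0169, 0.0144, -0.003, 0.0918], [0, 0, 6.9, 0.0169, 0.0144, -0.003, 0.0918], [0, 0, 6.9, 0.0169, 0.0144, -0.003, 0.0918], [0, 0, 6.9, 0.0169, 0.0144, -0.003, 0.0918], [0, 0, 6.9, 0.0169, 0.0144, -0.003, 0.0918], [0, 0, 6.9, 0.0169, 0.0144, -0.003, 0.0918]]]}}

```text
t: 1.6
tcp_pos: [0.4766, -0.3409, 0.1455]
tcp_rot: [[-0.772, 0.636, -0.0], [0.636, 0.772, 0.0], [0.001, -0.0, -1.0]]
force: [-0.7, -0.1, 0.2]
grip_width: 0.0918
gripper_force: 0.0
```

Run:
```python
from h import *
c=cam('wrist'); cv2.imwrite('pics/w1.png',c['image']); W=world(c); im=c['image'].astype(int)
g=(im[...,1]>im[...,0]+40)&(im[...,1]>im[...,2]+40)
p=W[~g&~np.isnan(W[...,2])]; q=p[(p[:,2]>.017)&(p[:,2]<.03)&(np.hypot(p[:,0]-.476,p[:,1]+.341)<.12)]
print(len(q),rect(q[:,:2]),np.median(q[:,2])); 
q=p[(p[:,2]>.05)&(p[:,2]<.08)&(np.hypot(p[:,0]-.476,p[:,1]+.341)<.12)]; print(len(q),rect(q[:,:2]))
print(manip.get_state()['joint_positions'].round(2))
```

```text
7364 (array([ 0.4765, -0.339 ]), array([0.0642, 0.1688]), np.float32(-39.71)) 0.025605775202945796
963 (array([ 0.4756, -0.3384]), array([0.0496, 0.1519]), np.float32(-39.78))
[ 0.91  0.49 -0.56  1.7   0.29  1.03  1.15]
```

View pics/w1.png

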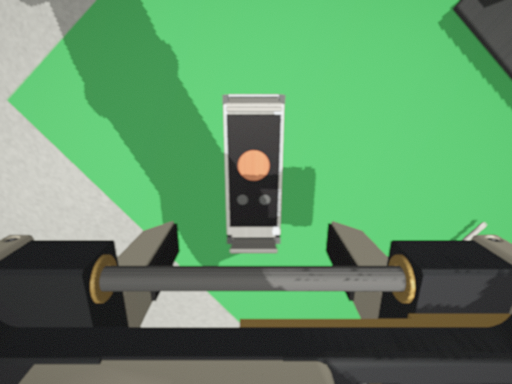

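The wrist view shows the carrier centred between the open fingers at column 253, with both leaves standing, at rows 98 and 245. Descend and grip.

{"name": "arm_command", "arguments": {"increments": [[[0, 0, 0, 0, 0.001, -0.02, 0.0918], [0, 0, 0, 0, 0, -0.02, 0.0918], [0, 0, 0, 0, 0, -0.02, 0.0918], [0, 0, 0, 0, 0, -0.02, 0.0918], [0, 0, 0, 0, 0, -0.02, 0.0918], [0, 0, 0, 0, 0, -0.02, 0.0918], [0, 0, 0, 0, 0, -0.0125, 0.0918], [0, 0, 0, 0, 0, -0.006, 0.0918], [0, 0, 0, 0, 0, 0, 0.04], [0, 0, 0, 0, 0, 0, 0.04], [0, 0, 0, 0, 0, 0, 0.04], [0, 0, 0, 0, 0, 0, 0.04], [0, 0, 0, 0, 0, 0, 0.04]]]}}

```text
t: 2.73
tcp_pos: [0.4767, -0.3411, 0.0084]
tcp_rot: [[-0.768, 0.641, 0.001], [0.641, 0.768, -0.001], [-0.002, 0.0, -1.0]]
force: [0.0, 0.1, 0.2]
grip_width: 0.0633
gripper_force: 0.0
```

{"name": "arm_command", "arguments": {"increments": [[[0, 0, 0, 0, 0, 0, 0.04], [0, 0, 0, 0, 0, 0, 0.04], [0, 0, 0, 0, 0, 0.01, 0.04], [0, 0, 0, 0, 0, 0.02, 0.04], [0, 0, 0, 0, 0, 0.025, 0.04], [0, 0, 0, 0, 0, 0.025, 0.04]]]}}

```text
t: 3.23
tcp_pos: [0.4759, -0.3403, 0.0887]
tcp_rot: [[-0.768, 0.64, -0.001], [0.64, 0.768, 0.001], [0.001, 0.0, -1.0]]
force: [-0.0, -1.1, -0.0]
grip_width: 0.0399
gripper_force: 0.0
```

Run:
```python
from h import *
c=cam('wrist'); d=cam('side'); cv2.imwrite('pics/w2.png',np.hstack([cv2.resize(c['image'],(400,300)),cv2.resize(d['image'][180:372,130:386],(400,300))]));
s=manip.get_state();print(s['grip_width'],s['gripper_force'],s['joint_positions'].round(2))
W=world(c); im=c['image'].astype(int)
g=(im[...,1]>im[...,0]+40)&(im[...,1]>im[...,2]+40)
p=W[~g&~np.isnan(W[...,2])]; q=p[(p[:,2]>.017)&(p[:,2]<.03)&(np.hypot(p[:,0]-.476,p[:,1]+.341)<.12)]
print(len(q),rect(q[:,:2]),np.median(q[:,2]))
```

```text
0.03971005408911006 0.0 [ 0.9   0.54 -0.53  1.76  0.33  0.92  1.1 ]
10329 (array([ 0.4754, -0.3382]), array([0.0643, 0.1653]), np.float32(-39.7)) 0.0256235405564465
```

View pics/w2.png

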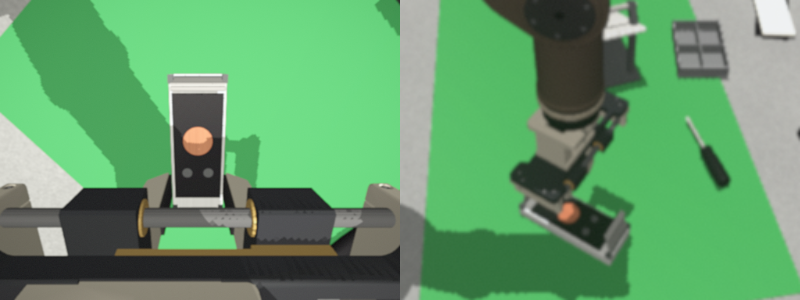

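The fingers closed on air: the picture shows the carrier still in place on the mat. They move slowly (about 70 mm/s), and I lifted before the grip force had built up. Reopen, go a little deeper, close and confirm the force.

{"name": "arm_command", "arguments": {"increments": [[[0, 0, 0, 0, 0, 0, 0.0918], [0, 0, 0, 0, 0, 0, 0.0918], [0, 0, 0, 0, 0, 0, 0.0918], [0, 0, 0, 0, 0, 0, 0.0918], [0, 0, 0, 0, 0, 0, 0.0918], [0, 0, 0, -0.0005, 0.0012, -0.01, 0.0918], [0, 0, 0, 0, 0, -0.02, 0.0918], [0, 0, 0, 0, 0, -0.02, 0.0918], [0, 0, 0, 0, 0, -0.02, 0.0918], [0, 0, 0, 0, 0, -0.01, 0.0918], [0, 0, 0, 0, 0, -0.003, 0.0918]]]}}

```text
t: 4.25
tcp_pos: [0.4742, -0.3385, 0.0019]
tcp_rot: [[-0.768, 0.64, -0.003], [0.64, 0.768, 0.002], [0.004, -0.0, -1.0]]
force: [-0.6, -0.3, 0.0]
grip_width: 0.0917
gripper_force: 0.0
```

{"name": "arm_command", "arguments": {"increments": [[[0, 0, 0, 0, 0, 0.003, 0.0918], [0, 0, 0, 0, 0, 0, 0.04], [0, 0, 0, 0, 0, 0, 0.04], [0, 0, 0, 0, 0, 0, 0.04], [0, 0, 0, 0, 0, 0, 0.04], [0, 0, 0, 0, 0, 0, 0.04], [0, 0, 0, 0, 0, 0, 0.04], [0, 0, 0, 0, 0, 0, 0.04], [0, 0, 0, 0, 0, 0, 0.04], [0, 0, 0, 0, 0, 0, 0.04]]]}}

```text
t: 5.08
tcp_pos: [0.4756, -0.3395, 0.0074]
tcp_rot: [[-0.768, 0.641, -0.0], [0.641, 0.768, 0.0], [0.0, 0.0, -1.0]]
force: [0.3, -0.4, -0.4]
grip_width: 0.0408
gripper_force: 0.0
```

Run:
```python
from h import *
c=cam('wrist'); d=cam('side'); cv2.imwrite('pics/w3.png',np.hstack([cv2.resize(c['image'],(400,300)),cv2.resize(d['image'][250:362,170:320],(400,300),interpolation=cv2.INTER_CUBIC)]));
s=manip.get_state();print(s['grip_width'],s['gripper_force'],s['tcp_pos'],s['joint_positions'].round(2))
W=world(c); im=c['image'].astype(int)
g=(im[...,1]>im[...,0]+40)&(im[...,1]>im[...,2]+40)
p=W[~g&~np.isnan(W[...,2])]; q=p[(p[:,2]>.017)&(p[:,2]<.03)&(np.hypot(p[:,0]-.476,p[:,1]+.341)<.12)]
print(len(q),rect(q[:,:2]),np.median(q[:,2]))
```

```text
0.03987642962822942 0.0 [ 0.47566047 -0.33946446  0.00740593] [ 0.86  0.64 -0.48  1.83  0.41  0.76  1.04]
15145 (array([ 0.4719, -0.3354]), array([0.0642, 0.1577]), np.float32(-39.63)) 0.025693652730780697
```

View pics/w3.png

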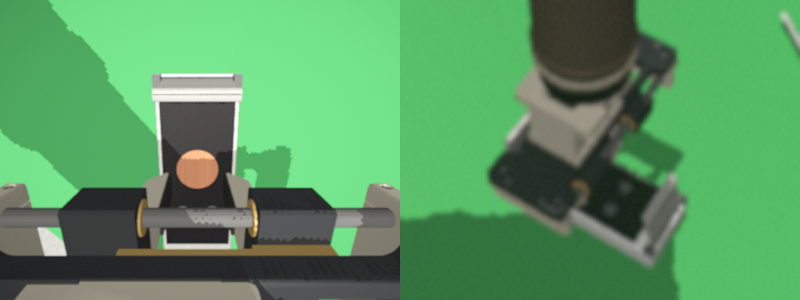

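Run:
```python
from h import *
c=cam('wrist'); W=world(c); s=manip.get_state(); R=s['tcp_rot']; L=(W-s['tcp_pos'])@R
for (u,v) in [(192,232),(200,228),(196,245),(200,250),(205,228),(208,232),(212,245),(214,250),(305,230),(300,228),(297,235),(292,250),(308,235),(310,250),(250,215),(256,240)]:
    print((u,v),W[v,u].round(4),L[v,u].round(4))
```

```text
(192, 232) [ 0.4462 -0.3579  0.0501] [ 0.0108 -0.0331 -0.0427]
(200, 228) [ 0.4482 -0.3547  0.0461] [ 0.0114 -0.0293 -0.0387]
(196, 245) [ 0.4492 -0.3538  0.0652] [ 0.0111 -0.028  -0.0578]
(200, 250) [ 0.4515 -0.3523  0.0687] [ 0.0104 -0.0254 -0.0613]
(205, 228) [ 0.4503 -0.353   0.0448] [ 0.0108 -0.0267 -0.0374]
(208, 232) [ 0.4523 -0.3517  0.0487] [ 0.0101 -0.0244 -0.0413]
(212, 245) [ 0.4552 -0.3488  0.0626] [ 0.0097 -0.0203 -0.0552]
(214, 250) [ 0.4582 -0.3502  0.0622] [ 0.0066 -0.0194 -0.0548]
(305, 230) [ 0.4871 -0.3092  0.0471] [ 0.0106  0.0305 -0.0397]
(300, 228) [ 0.4854 -0.311   0.0449] [ 0.0108  0.028  -0.0375]
(297, 235) [ 0.4834 -0.3134  0.0536] [ 0.0108  0.025  -0.0462]
(292, 250) [ 0.4823 -0.318   0.0659] [ 0.0087  0.0207 -0.0585]
(308, 235) [ 0.4878 -0.3089  0.0526] [ 0.0103  0.0312 -0.0452]
(310, 250) [ 0.4856 -0.3102  0.0701] [ 0.0111  0.0289 -0.0627]
(250, 215) [ 0.4668 -0.3332  0.0261] [ 0.0108 -0.0009 -0.0187]
(256, 240) [ 0.4828 -0.3415  0.0265] [-0.0068  0.003  -0.0191]
```

Run:
```python
from h import *
c=cam('wrist'); W=world(c); s=manip.get_state(); R=s['tcp_rot']; L=(W-s['tcp_pos'])@R
m=(L[...,2]>-.1)&(L[...,2]<-.023)&(abs(L[...,0])<.014)&(abs(L[...,1])>.012)&(abs(L[...,1])<.045)
q=L[m]; 
for sg in(-1,1):
    t=q[q[:,1]*sg>0]; print(len(t),np.percentile(t[:,2],[90,97,99,100]).round(4),t[t[:,2]>-.04].mean(0).round(4))
vv,uu=np.nonzero(m&(L[...,2]>-.035)); print(list(zip(uu,vv))[:20])
# vertical column profile on left and right finger
for u in (195,203,210,298,304): print(u,[(v,*L[v,u].round(3)) for v in range(214,236,2)])
```

```text
1672 [-0.0375 -0.0317 -0.0291 -0.0275] [ 0.007  -0.0232 -0.0349]
1674 [-0.0374 -0.0317 -0.0295 -0.0272] [ 0.0071  0.0246 -0.035 ]
[(np.int64(214), np.int64(221)), (np.int64(215), np.int64(221)), (np.int64(290), np.int64(221)), (np.int64(291), np.int64(221)), (np.int64(211), np.int64(222)), (np.int64(212), np.int64(222)), (np.int64(213), np.int64(222)), (np.int64(214), np.int64(222)), (np.int64(215), np.int64(222)), (np.int64(290), np.int64(222)), (np.int64(291), np.int64(222)), (np.int64(292), np.int64(222)), (np.int64(293), np.int64(222)), (np.int64(294), np.int64(222)), (np.int64(208), np.int64(223)), (np.int64(209), np.int64(223)), (np.int64(210), np.int64(223)), (np.int64(211), np.int64(223)), (np.int64(212), np.int64(223)), (np.int64(213), np.int64(223))]
195 [(214, np.float64(0.002), np.float64(-0.041), np.float64(0.004)), (216, np.float64(0.0), np.float64(-0.041), np.float64(0.004)), (218, np.float64(-0.001), np.float64(-0.041), np.float64(0.003)), (220, np.float64(-0.002), np.float64(-0.041), np.float64(0.003)), (222, np.float64(-0.004), np.float64(-0.041), np.float64(0.004))
[... 2577 characters left out ...]
np.float64(0.002), np.float64(0.038), np.float64(0.004)), (216, np.float64(-0.0), np.float64(0.038), np.float64(0.005)), (218, np.float64(-0.001), np.float64(0.038), np.float64(0.003)), (220, np.float64(-0.002), np.float64(0.038), np.float64(0.003)), (222, np.float64(-0.005), np.float64(0.038), np.float64(0.004)), (224, np.float64(-0.006), np.float64(0.039), np.float64(0.004)), (226, np.float64(0.011), np.float64(0.031), np.float64(-0.035)), (228, np.float64(0.011), np.float64(0.03), np.float64(-0.037)), (230, np.float64(0.011), np.float64(0.03), np.float64(-0.04)), (232, np.float64(0.01), np.float64(0.03), np.float64(-0.042)), (234, np.float64(0.011), np.float64(0.029), np.float64(-0.045))]
```

Tips sit about 27 mm behind the stated TCP at 40 mm opening, so the fingertips retreat as they open. I'll go up and measure the tip depth at the openings I need.

{"name": "arm_command", "arguments": {"increments": [[[0, 0, 0, 0, 0, 0.02, 0.064], [0, 0, 0, 0, 0, 0.02, 0.064], [0, 0, 0, 0, 0, 0.02, 0.064], [0, 0, 0, 0, 0, 0, 0.064], [0, 0, 0, 0, 0, 0, 0.064]]]}}

```text
t: 5.7
tcp_pos: [0.4764, -0.34, 0.0685]
tcp_rot: [[-0.768, 0.641, 0.002], [0.641, 0.768, -0.001], [-0.002, 0.0, -1.0]]
force: [-0.0, 0.1, -0.2]
grip_width: 0.0633
gripper_force: 0.0
```

```bash
cat > tip.py <<'E'
from h import *
c=cam('wrist'); W=world(c); s=manip.get_state(); R=s['tcp_rot']; L=(W-s['tcp_pos'])@R
w=s['grip_width']/2
m=(W[...,2]>.08)&(abs(L[...,0])<.014)&(abs(abs(L[...,1])-w-.006)<.012)&(L[...,2]>-.09)
print('w',s['grip_width'],'tcp',s['tcp_pos'].round(4))
for sg in(-1,1):
    t=L[m&(L[...,1]*sg>0)]; print(len(t),np.percentile(t[:,2],[90,97,100]).round(4),t[t[:,2].argmax()].round(4))
E
python3 tip.py
```

```text
w 0.06349279863820316 tcp [ 0.4756 -0.3396  0.0675]
1976 [-0.0382 -0.032  -0.028 ] [ 0.0042 -0.0308 -0.028 ]
1959 [-0.0379 -0.0321 -0.0278] [ 0.0095  0.0356 -0.0278]
```

{"name": "arm_command", "arguments": {"increments": [[[0, 0, 0, 0, 0, 0, 0.0918], [0, 0, 0, 0, 0, 0, 0.0918], [0, 0, 0, 0, 0, 0, 0.0918], [0, 0, 0, 0, 0, 0, 0.0918], [0, 0, 0, 0, 0, 0, 0.0918]]]}}

```text
t: 6.17
tcp_pos: [0.4755, -0.3393, 0.067]
tcp_rot: [[-0.768, 0.64, -0.0], [0.64, 0.768, 0.0], [0.001, 0.0, -1.0]]
force: [-0.7, 0.2, -0.2]
grip_width: 0.0903
gripper_force: 0.0
```

```bash
python3 tip.py
```

```text
w 0.09149563550312621 tcp [ 0.4756 -0.3394  0.0671]
2454 [-0.0372 -0.0312 -0.0266] [-0.0034 -0.0448 -0.0266]
2408 [-0.0371 -0.0313 -0.0267] [-0.0027  0.0461 -0.0267]
```

The tips are a constant 27 mm behind the reported TCP, so I'll allow for that. Go down to TCP z ≈ −0.020, which puts the tips about 4 mm above the mat.

{"name": "arm_command", "arguments": {"increments": [[[0, 0, 0, 0.0003, 0, -0.02, 0.0918], [0, 0, 0, 0, 0, -0.02, 0.0918], [0, 0, 0, 0, 0, -0.02, 0.0918], [0, 0, 0, 0, 0, -0.015, 0.0918], [0, 0, 0, 0, 0, -0.008, 0.0918], [0, 0, 0, 0, 0, -0.002, 0.0918], [0, 0, 0, 0, 0, 0, 0.04], [0, 0, 0, 0, 0, 0, 0.04], [0, 0, 0, 0, 0, 0, 0.04], [0, 0, 0, 0, 0, 0, 0.04], [0, 0, 0, 0, 0, 0, 0.04], [0, 0, 0, 0, 0, 0, 0.04], [0, 0, 0, 0, 0, 0, 0.04]]]}}

```text
t: 7.3
tcp_pos: [0.4764, -0.3398, -0.0168]
tcp_rot: [[-0.768, 0.641, 0.001], [0.641, 0.768, -0.001], [-0.001, -0.0, -1.0]]
force: [-0.7, 0.1, 6.5]
grip_width: 0.0635
gripper_force: 30.0
```

{"name": "arm_command", "arguments": {"increments": [[[0, 0, 0, 0, 0, 0, 0.072], [0, 0, 0, 0, 0, 0, 0.072], [0, 0, 0, 0, 0, 0, 0.072]]]}}

```text
t: 7.55
tcp_pos: [0.4759, -0.3394, -0.0176]
tcp_rot: [[-0.768, 0.641, -0.0], [0.641, 0.768, 0.0], [0.0, 0.0, -1.0]]
force: [-0.3, 0.8, 0.6]
grip_width: 0.0717
gripper_force: 0.0
```

{"name": "arm_command", "arguments": {"increments": [[[0, 0, 0, 0, 0, 0, 0.04], [0, 0, 0, 0, 0, 0, 0.04], [0, 0, 0, 0, 0, 0, 0.04], [0, 0, 0, 0, 0, 0, 0.04], [0, 0, 0, 0, 0, 0, 0.04], [0, 0, 0, 0, 0, 0.01, 0.04], [0, 0, 0, 0, 0, 0.02, 0.04], [0, 0, 0, 0, 0, 0.03, 0.04], [0, 0, 0, 0, 0, 0.03, 0.04], [0, 0, 0, 0, 0, 0.03, 0.04]]]}}

```text
t: 8.38
tcp_pos: [0.4751, -0.3388, 0.1037]
tcp_rot: [[-0.768, 0.64, -0.001], [0.64, 0.768, 0.001], [0.002, 0.0, -1.0]]
force: [0.7, -0.7, -4.8]
grip_width: 0.064
gripper_force: 30.0
```

{"name": "arm_command", "arguments": {"increments": [[[0, 0, 0, 0, 0, 0.025, 0.04], [0, 0, 0, 0, 0, 0.025, 0.04], [0, 0, 0, 0, 0, 0.025, 0.04], [0, 0, 0, 0, 0, 0.025, 0.04], [0, 0, -2.9, 0.004, 0.0314, 0, 0.04], [0, 0, -2.9, 0.004, 0.0314, 0, 0.04], [0, 0, -2.9, 0.004, 0.0314, 0, 0.04], [0, 0, -2.9, 0.004, 0.0314, 0, 0.04], [0, 0, -2.9, 0.004, 0.0314, 0, 0.04], [0, 0, -2.9, 0.004, 0.0314, 0, 0.04], [0, 0, -2.9, 0.004, 0.0314, 0, 0.04], [0, 0, -2.9, 0.004, 0.0314, 0, 0.04], [0, 0, -2.9, 0.004, 0.0314, 0, 0.04], [0, 0, -2.9, 0.004, 0.0314, 0, 0.04], [0, 0, -2.9, 0.004, 0.0314, 0, 0.04], [0, 0, -2.9, 0.004, 0.0314, 0, 0.04], [0, 0, -2.9, 0.004, 0.0314, 0, 0.04], [0, 0, -2.9, 0.004, 0.0314, 0, 0.04]]]}}

```text
t: 9.88
tcp_pos: [0.5311, 0.1015, 0.2026]
tcp_rot: [[-0.164, 0.986, -0.001], [0.986, 0.164, -0.0], [-0.0, -0.001, -1.0]]
force: [0.6, -0.3, -4.3]
grip_width: 0.0635
gripper_force: 30.0
```

{"name": "arm_command", "arguments": {"increments": [[[-4.93, -0.85, 0, 0, 0, 0, 0.04], [-4.93, -0.85, 0, 0, 0, 0, 0.04], [-4.93, -0.85, 0, 0, 0, 0, 0.04], [-4.93, -0.85, 0, 0, 0, 0, 0.04], [-4.93, -0.85, 0, 0, 0, 0, 0.04], [-4.93, -0.85, 0, 0, 0, 0, 0.04], [0, 0, 0, 0, 0, 0, 0.04]]]}}

```text
t: 10.47
tcp_pos: [0.5299, 0.1046, 0.2008]
tcp_rot: [[-0.152, 0.985, 0.086], [0.852, 0.174, -0.494], [-0.502, -0.002, -0.865]]
force: [-0.7, 1.6, -5.4]
grip_width: 0.0637
gripper_force: 30.0
```

```bash
cat > st.py <<'E'
from h import *
O=np.array([.551,-.030,.120]); a=np.radians(-80.15); c,s_=np.cos(np.pi/6),.5
ux=np.array([c*np.cos(a),c*np.sin(a),s_]); n=np.array([-s_*np.cos(a),-s_*np.sin(a),c]); yl=np.cross(n,ux)
D=np.c_[ux,yl,n]
s=manip.get_state(); R=s['tcp_rot']; t=s['tcp_pos']; C=t-.0206*R[:,2]
print('q',s['joint_positions'].round(2),'F deck',(D.T@s['force']).round(1),'w',round(s['grip_width'],4))
print('carrier in deck (x,y,h)',(D.T@(C-O)).round(4)); print('tool in deck',(D.T@R).round(3).tolist())
from scipy.spatial.transform import Rotation as Ro
T=np.c_[-ux,yl*1,-n] if np.dot(R[:,1],yl)>0 else np.c_[ux,-yl,-n]
print('rotvec to align deg',np.degrees(Ro.from_matrix(T@R.T).as_rotvec()).round(2))
E
cat st.py | python3 -
python3 - <<'E'
from h import *
import runpy
m=runpy.run_path('st.py'); D,O,R,t=m['D'],m['O'],m['R'],m['t']
c=cam('wrist');W=world(c);L=(W-t)@R
for sg in(-1,1):
    k=(abs(L[...,0])<.014)&(abs(L[...,1]*sg-.038)<.010)&(L[...,2]>-.09)&(L[...,2]<0)
    q=L[k]; print('tip',len(q),np.percentile(q[:,2],[97,100]).round(4))
k=(abs(L[...,0])<.1)&(abs(L[...,1])<.03)&(abs(L[...,2]+.042)<.008); q=L[k]; print('car top',len(q),np.median(q[:,2]),rect(q[:,:2]))
b=cam('top'); W=world(b); G=(W-O)@D
k=(abs(G[...,2])<.006)&(abs(G[...,1])<.1)&(G[...,0]>-.2)&(G[...,0]<.06); print('deck resid',np.median(G[k][:,2]),rect(G[k][:,:2]))
k=(G[...,2]>.036)&(G[...,2]<.05)&(abs(G[...,1])<.065)&(abs(G[...,0])<.03); q=G[k]; print('bar',len(q),q.mean(0).round(4),q.min(0).round(3),q.max(0).round(3))
Lt=(W-t)@R; k=(abs(Lt[...,0])<.1)&(abs(Lt[...,1])<.04)&(abs(Lt[...,2]+.042)<.008); q=Lt[k]; print('top: car',len(q),np.median(q[:,2]),rect(q[:,:2]))
cv2.imwrite('pics/m1.png',np.hstack([cv2.resize(c['image'],(400,300)),cv2.resize(cam('side')['image'][100:292,120:376],(400,300))]))
E
```

```text
q [-0.3   0.46 -0.47  1.72  0.65  1.39 -0.83] F deck [-4.2 -0.4 -3.8] w 0.0637
carrier in deck (x,y,h) [-0.0777  0.0022  0.1587]
tool in deck [[-1.0, -0.004, 0.002], [-0.004, 1.0, 0.0], [-0.002, 0.0, -1.0]]
rotvec to align deg [ 0.13 -0.08 -0.19]
q [-0.3   0.46 -0.47  1.72  0.65  1.39 -0.83] F deck [-4.2 -0.4 -3.8] w 0.0637
carrier in deck (x,y,h) [-0.0777  0.0022  0.1587]
tool in deck [[-1.0, -0.004, 0.002], [-0.004, 1.0, 0.0], [-0.002, 0.0, -1.0]]
rotvec to align deg [ 0.13 -0.08 -0.19]
tip 2030 [-0.0355 -0.0262]
tip 2058 [-0.0351 -0.0272]
car top 17972 -0.04343166700328656 (array([0.0174, 0.    ]), array([0.06  , 0.1341]), np.float32(-0.01))
deck resid 0.0006885021101375813 (array([-0.0719,  0.0036]), array([0.1805, 0.23  ]), np.float32(-0.21))
bar 171 [ 0.0021 -0.0002  0.0424] [-0.006 -0.064  0.036] [0.009 0.064 0.05 ]
top: car 589 -0.04109822484706246 (array([-0.0344,  0.0018]), array([0.078 , 0.1166]), np.float32(-3.43))
```

View pics/m1.png

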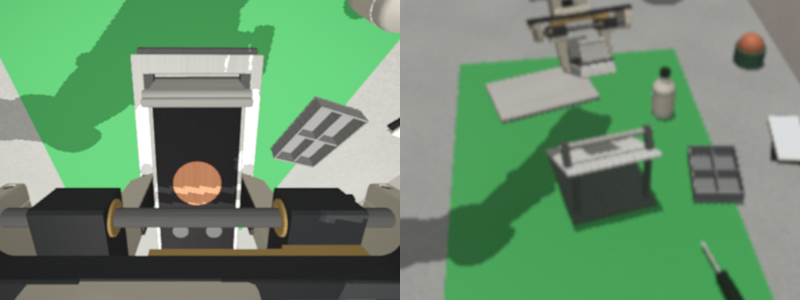

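The wrist half shows the carrier square in the fingers with its leaf up at about (197,65). The side half shows it above the deck's lower half, clear of the bar. The deck residual is under 1 mm. Go down to a hover, then make contact.

{"name": "arm_command", "arguments": {"increments": [[[0, 0, 0, 0.0007, -0.0037, -0.019, 0.04], [0, 0, 0, 0.0007, -0.0037, -0.019, 0.04], [0, 0, 0, 0.0007, -0.0037, -0.019, 0.04], [0, 0, 0, 0.0007, -0.0037, -0.019, 0.04], [0, 0, 0, 0.0007, -0.0037, -0.019, 0.04], [0, 0, 0, 0.0007, -0.0037, -0.019, 0.04], [0, 0, 0, 0.0007, -0.0037, -0.019, 0.04], [0, 0, 0, 0.0007, -0.0037, -0.019, 0.04], [0, 0, 0, 0, 0, 0, 0.04]]]}}

```text
t: 11.37
tcp_pos: [0.5366, 0.0667, 0.0483]
tcp_rot: [[-0.141, 0.987, 0.08], [0.854, 0.162, -0.494], [-0.501, -0.002, -0.866]]
force: [-1.1, -1.0, -3.7]
grip_width: 0.0641
gripper_force: 30.0
```

```bash
python3 st.py
```

```text
q [-0.28  0.63 -0.41  1.88  0.79  1.12 -1.01] F deck [-1.1 -1.3 -3.6] w 0.0641
carrier in deck (x,y,h) [-0.1205  0.0025  0.0074]
tool in deck [[-1.0, 0.007, 0.001], [0.007, 1.0, -0.006], [-0.001, -0.006, -1.0]]
rotvec to align deg [ 0.06 -0.08  0.53]
```

{"name": "arm_command", "arguments": {"increments": [[[0, 0, 0.5, 0.0002, -0.0012, -0.0022, 0.04], [0, 0, 0, 0.0002, -0.0012, -0.0022, 0.04], [0, 0, 0, 0.0002, -0.0012, -0.0022, 0.04], [0, 0, 0, 0, 0, 0, 0.04]]]}}

```text
t: 11.7
tcp_pos: [0.5387, 0.0667, 0.0446]
tcp_rot: [[-0.15, 0.985, 0.09], [0.853, 0.175, -0.492], [-0.5, 0.003, -0.866]]
force: [-0.4, -0.4, -5.3]
grip_width: 0.064
gripper_force: 30.0
```

```bash
python3 st.py
```

```text
q [-0.29  0.63 -0.41  1.89  0.81  1.1  -1.02] F deck [-2.3 -0.5 -4.8] w 0.064
carrier in deck (x,y,h) [-0.1221  0.0043  0.004 ]
tool in deck [[-1.0, -0.002, -0.0], [-0.002, 1.0, 0.005], [0.0, 0.005, -1.0]]
rotvec to align deg [-0.04  0.18 -0.21]
```

{"name": "arm_command", "arguments": {"increments": [[[0, 0, 0, -0.0013, -0.0015, -0.0022, 0.04], [0, 0, 0, -0.0013, -0.0015, -0.0022, 0.04], [0, 0, 0, 0, 0, 0, 0.04]]]}}

```text
t: 11.95
tcp_pos: [0.5381, 0.066, 0.0423]
tcp_rot: [[-0.149, 0.984, 0.096], [0.853, 0.177, -0.491], [-0.5, 0.008, -0.866]]
force: [0.3, 4.4, 15.9]
grip_width: 0.0638
gripper_force: 30.1
```

```bash
python3 st.py
```

```text
q [-0.29  0.63 -0.41  1.9   0.81  1.09 -1.03] F deck [ 4.2  1.1 15.9] w 0.0638
carrier in deck (x,y,h) [-0.1227  0.0035  0.0017]
tool in deck [[-1.0, -0.001, -0.0], [-0.001, 1.0, 0.01], [0.0, 0.01, -1.0]]
rotvec to align deg [-0.1   0.46 -0.36]
```

{"name": "arm_command", "arguments": {"increments": [[[0, 0, 0, 0.0011, -0.0064, 0.0038, 0.04], [0, 0, 0, 0.0011, -0.0064, 0.0038, 0.04], [0, 0, 0, 0.0011, -0.0064, 0.0038, 0.04], [0, 0, 0, 0.0011, -0.0064, 0.0038, 0.04], [0, 0, 0, 0.0011, -0.0064, 0.0038, 0.04]]]}}

```text
t: 12.37
tcp_pos: [0.5422, 0.0369, 0.0592]
tcp_rot: [[-0.154, 0.984, 0.094], [0.855, 0.18, -0.486], [-0.495, 0.006, -0.869]]
force: [-3.0, 12.6, 1.8]
grip_width: 0.0637
gripper_force: 30.0
```

```bash
python3 st.py
```

```text
q [-0.23  0.59 -0.41  1.91  0.81  1.09 -0.96] F deck [-10.3  -0.8   8. ] w 0.0637
carrier in deck (x,y,h) [-0.0887  0.0026  0.0017]
tool in deck [[-1.0, -0.005, -0.006], [-0.005, 1.0, 0.01], [0.006, 0.01, -1.0]]
rotvec to align deg [-0.39  0.28 -0.53]
```

{"name": "arm_command", "arguments": {"increments": [[[0, 0, 0, 0.001, -0.0065, 0.0036, 0.04], [0, 0, 0, 0.001, -0.0065, 0.0036, 0.04], [0, 0, 0, 0.001, -0.0065, 0.0036, 0.04], [0, 0, 0, 0.001, -0.0065, 0.0036, 0.04]]]}}

```text
t: 12.7
tcp_pos: [0.5463, 0.013, 0.0732]
tcp_rot: [[-0.155, 0.983, 0.095], [0.856, 0.182, -0.483], [-0.493, 0.007, -0.87]]
force: [-2.9, 19.1, 3.0]
grip_width: 0.0635
gripper_force: 30.1
```

```bash
python3 st.py
```

```text
q [-0.19  0.56 -0.41  1.92  0.81  1.08 -0.91] F deck [-15.2   0.4  12.2] w 0.0635
carrier in deck (x,y,h) [-0.0606  0.0025  0.0017]
tool in deck [[-1.0, -0.006, -0.009], [-0.006, 1.0, 0.011], [0.008, 0.011, -1.0]]
rotvec to align deg [-0.54  0.29 -0.61]
```

{"name": "arm_command", "arguments": {"increments": [[[0, 0, 0, 0.0008, -0.0047, 0.0027, 0.04], [0, 0, 0, 0.0008, -0.0047, 0.0027, 0.04], [0, 0, 0, 0.0008, -0.0047, 0.0027, 0.04], [0, 0, 0, 0, 0, 0, 0.04]]]}}

```text
t: 13.03
tcp_pos: [0.5492, -0.0024, 0.0823]
tcp_rot: [[-0.153, 0.984, 0.096], [0.856, 0.18, -0.485], [-0.494, 0.008, -0.869]]
force: [-3.0, 15.7, 8.3]
grip_width: 0.0638
gripper_force: 30.1
```

```bash
python3 st.py
python3 - <<'E'
from h import *
import runpy
m=runpy.run_path('st.py'); D,O=m['D'],m['O']
b=cam('top'); d=cam('side'); w=cam('wrist')
cv2.imwrite('pics/p1.png',np.hstack([cv2.resize(w['image'],(400,300)),cv2.resize(d['image'][150:262,180:330],(400,300),interpolation=cv2.INTER_CUBIC)]))
for n,c in(('top',b),('side',d),('wrist',w)):
    G=(world(c)-O)@D
    k=(G[...,2]>.036)&(G[...,2]<.05)&(abs(G[...,1])<.065)&(abs(G[...,0])<.015); q=G[k]; print(n,'bar',len(q),np.median(q[:,0]) if len(q) else '',q.max(0).round(4) if len(q) else '')
    k=(abs(G[...,1]-.0025)<.025)&(G[...,0]>.008)&(G[...,0]<.06)&(G[...,2]>.008); q=G[k]; print(' front end: x max',q[:,0].max().round(4) if len(q) else '', 'h pct',np.percentile(q[:,2],[10,50,90]).round(4) if len(q) else '')
E
```

```text
q [-0.16  0.55 -0.4   1.92  0.81  1.08 -0.88] F deck [-9.7 -0.3 15.1] w 0.0638
carrier in deck (x,y,h) [-0.0425  0.0027  0.0017]
tool in deck [[-1.0, -0.004, -0.006], [-0.004, 1.0, 0.011], [0.006, 0.011, -1.0]]
rotvec to align deg [-0.44  0.36 -0.53]
q [-0.16  0.55 -0.4   1.92  0.81  1.08 -0.88] F deck [-9.7 -0.3 15.1] w 0.0638
carrier in deck (x,y,h) [-0.0425  0.0027  0.0017]
tool in deck [[-1.0, -0.004, -0.006], [-0.004, 1.0, 0.011], [0.006, 0.011, -1.0]]
rotvec to align deg [-0.44  0.36 -0.53]
top bar 176 0.0023081385975913197 [0.0115 0.0645 0.0497]
 front end: x max 0.0594 h pct [0.0239 0.3905 0.4451]
side bar 152 0.0012689770929161723 [0.0067 0.0646 0.046 ]
 front end: x max 0.0576 h pct [0.0194 0.3721 0.4268]
wrist bar 546 -0.008158252346040042 [-0.0064  0.0458  0.0446]
 front end: x max  h pct
```

View pics/p1.png

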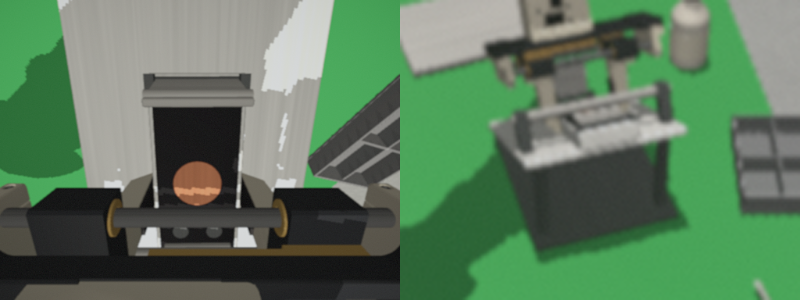

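{"name": "arm_command", "arguments": {"increments": [[[0, 0, 0, -0.0011, 0.0064, -0.0037, 0.04], [0, 0, 0, -0.0011, 0.0064, -0.0037, 0.04], [0, 0, 0, -0.0011, 0.0064, -0.0037, 0.04], [0, 0, 0, -0.0011, 0.0064, -0.0037, 0.04], [0, 0, 0, -0.0011, 0.0064, -0.0037, 0.04], [0, 0, 0, -0.0011, 0.0064, -0.0037, 0.04], [0, 0, 0, -0.0011, 0.0064, -0.0037, 0.04], [0, 0, 0, -0.0011, 0.0064, -0.0037, 0.04], [0, 0, 0, -0.0011, 0.0064, -0.0037, 0.04], [0, 0, 0, -0.0011, 0.0064, -0.0037, 0.04], [0, 0, 0, -0.0011, 0.0064, -0.0037, 0.04]]]}}

```text
t: 14.1
tcp_pos: [0.5387, 0.062, 0.0446]
tcp_rot: [[-0.147, 0.984, 0.096], [0.851, 0.175, -0.494], [-0.504, 0.009, -0.864]]
force: [0.5, -1.0, 26.7]
grip_width: 0.0636
gripper_force: 30.0
```

{"name": "arm_command", "arguments": {"increments": [[[0, 0, 0, -0.0015, 0.01, 0.017, 0.04], [0, 0, 0, -0.002, 0.012, 0.021, 0.04], [0, 0, 0, -0.002, 0.012, 0.021, 0.04], [0, 0, 0, -0.002, 0.012, 0.021, 0.04], [0, 0, 0, -0.002, 0.012, 0.021, 0.04]]]}}

```text
t: 14.52
tcp_pos: [0.5254, 0.1209, 0.1425]
tcp_rot: [[-0.151, 0.984, 0.089], [0.853, 0.176, -0.492], [-0.5, 0.002, -0.866]]
force: [1.5, -0.4, -5.8]
grip_width: 0.0638
gripper_force: 30.0
```

```bash
python3 st.py
python3 - <<'E'
from h import *
s=manip.get_state();R=s['tcp_rot'];t=s['tcp_pos']
for nm in('top','side'):
    L=(world(cam(nm))-t)@R; H=-.0206-L[...,2]   # height above underside
    # front end is at tool -x
    k=(abs(L[...,1])<.024)&(L[...,0]<-.036)&(L[...,0]>-.09)&(H>.01)&(H<.08); q=np.c_[L[k][:,0],H[k]]
    print(nm,len(q)); 
    for x0 in np.arange(-.09,-.03,.01):
        z=q[(q[:,0]>=x0)&(q[:,0]<x0+.01)]
        if len(z): print('  x',round(x0,3),len(z),'H med/max',np.median(z[:,1]).round(4),z[:,1].max().round(4))
E
```

```text
q [-0.34  0.53 -0.47  1.78  0.68  1.3  -0.93] F deck [-2.4  1.4 -5.4] w 0.0638
carrier in deck (x,y,h) [-0.1213  0.0005  0.1166]
tool in deck [[-1.0, -0.003, 0.0], [-0.003, 1.0, 0.004], [-0.0, 0.004, -1.0]]
rotvec to align deg [-0.01  0.1  -0.27]
top 305
  x -0.09 92 H med/max 0.0223 0.0323
  x -0.08 46 H med/max 0.0265 0.0323
  x -0.07 62 H med/max 0.0272 0.0321
  x -0.06 56 H med/max 0.0268 0.0338
  x -0.05 39 H med/max 0.0284 0.033
  x -0.04 10 H med/max 0.0225 0.0248
side 175
  x -0.09 108 H med/max 0.0201 0.0331
  x -0.08 21 H med/max 0.0277 0.033
  x -0.07 15 H med/max 0.0327 0.0338
  x -0.06 10 H med/max 0.0334 0.0347
  x -0.05 20 H med/max 0.0351 0.0368
  x -0.04 1 H med/max 0.035 0.035
```

{"name": "arm_command", "arguments": {"increments": [[[4.93, 0.85, 0, 0, 0.01, 0.01, 0.04], [4.93, 0.85, 0, 0, 0.01, 0.01, 0.04], [4.93, 0.85, 0, 0, 0.01, 0.01, 0.04], [4.93, 0.85, 0, 0, 0.01, 0.01, 0.04], [4.93, 0.85, 0, 0, 0.01, 0.01, 0.04], [4.93, 0.85, 0, 0, 0.01, 0, 0.04], [0, 0, 6.77, -0.006, 0.0117, -0.004, 0.04], [0, 0, 6.77, -0.006, 0.0117, -0.004, 0.04], [0, 0, 6.77, -0.006, 0.0117, -0.004, 0.04], [0, 0, 6.77, -0.006, 0.0117, -0.006, 0.04], [0, 0, 6.77, -0.006, 0.0117, -0.01, 0.04], [0, 0, 6.77, -0.006, 0.0117, -0.01, 0.04], [0, 0, 6.77, -0.006, 0.0117, -0.01, 0.04], [0, 0, 6.77, -0.006, 0.0117, -0.01, 0.04], [0, 0, 6.77, -0.006, 0.0117, -0.01, 0.04], [0, 0, 6.77, -0.006, 0.0117, -0.01, 0.04], [0, 0, 6.77, -0.006, 0.0117, -0.01, 0.04], [0, 0, 6.77, -0.006, 0.0117, -0.01, 0.04], [0, 0, 6.77, -0.006, 0.0117, -0.01, 0.04], [0, 0, 6.77, -0.006, 0.0117, -0.01, 0.04]]]}}

```text
t: 16.28
tcp_pos: [0.4415, 0.3425, 0.0713]
tcp_rot: [[-0.966, -0.26, -0.002], [-0.26, 0.966, 0.002], [0.001, 0.002, -1.0]]
force: [-0.2, -0.3, -5.3]
grip_width: 0.0637
gripper_force: 30.0
```

```bash
cat > pl.py <<'E'
from h import *
from scipy.spatial.transform import Rotation as Ro
s=manip.get_state();R=s['tcp_rot'];t=s['tcp_pos'];C=t-.0206*R[:,2]
P=np.array([.442,.3445,.015]); a=np.radians(14.7); y=np.array([-np.sin(a),np.cos(a),0]); y=y*np.sign(y@R[:,1]); z=np.array([0,0,-1.])
T=np.c_[np.cross(y,z),y,z]
print('q',s['joint_positions'].round(2),'tcp',t.round(4),'F',s['force'].round(1)); print('shift',(P-C).round(4),'rot',np.degrees(Ro.from_matrix(T@R.T).as_rotvec()).round(2))
E
python3 pl.py
```

```text
q [-0.11  0.67 -0.95  1.83  0.64  0.99  0.5 ] tcp [0.4415 0.3425 0.0713] F [-0.2 -0.3 -5.3]
shift [ 0.0004  0.002  -0.0769] rot [-0.09 -0.1  -0.36]
```

{"name": "arm_command", "arguments": {"increments": [[[0, 0, -0.3, 0.0004, 0.002, -0.02, 0.04], [0, 0, 0, 0, 0, -0.02, 0.04], [0, 0, 0, 0, 0, -0.018, 0.04], [0, 0, 0, 0, 0, -0.01, 0.04], [0, 0, 0, 0, 0, -0.004, 0.04], [0, 0, 0, 0, 0, -0.002, 0.04], [0, 0, 0, 0, 0, 0, 0.04]]]}}

```text
t: 16.87
tcp_pos: [0.4424, 0.3458, -0.0007]
tcp_rot: [[-0.968, -0.25, -0.001], [-0.25, 0.968, 0.004], [-0.0, 0.004, -1.0]]
force: [-0.4, -0.6, -4.9]
grip_width: 0.0635
gripper_force: 30.0
```

{"name": "arm_command", "arguments": {"increments": [[[0, 0, 0, 0, 0, -0.002, 0.04], [0, 0, 0, 0, 0, -0.002, 0.04], [0, 0, 0, 0, 0, -0.0015, 0.04], [0, 0, 0, 0, 0, 0, 0.04]]]}}

```text
t: 17.2
tcp_pos: [0.4427, 0.3462, -0.0058]
tcp_rot: [[-0.968, -0.25, -0.0], [-0.25, 0.968, 0.005], [-0.001, 0.005, -1.0]]
force: [1.0, 0.9, -3.9]
grip_width: 0.0638
gripper_force: 30.0
```

{"name": "arm_command", "arguments": {"increments": [[[0, 0, 0, 0, 0, -0.0015, 0.04], [0, 0, 0, 0, 0, 0, 0.0918], [0, 0, 0, 0, 0, 0, 0.0918], [0, 0, 0, 0, 0, 0, 0.0918], [0, 0, 0, 0, 0, 0, 0.0918], [0, 0, 0, 0, 0, 0.025, 0.0918], [0, 0, 0, 0, 0, 0.03, 0.0918], [0, 0, 0, 0, 0, 0.03, 0.0918], [0, 0, -6.9, 0, 0, 0.02, 0.0918], [0, 0, -6.9, 0, 0, 0, 0.0918], [0, 0, -6.9, 0, 0, 0, 0.0918], [0, 0, -6.9, 0, 0, 0, 0.0918], [0, 0, -6.9, 0, 0, 0, 0.0918], [0, 0, -6.9, 0, 0, 0, 0.0918], [0, 0, -6.9, 0, 0, 0, 0.0918], [0, 0, -6.9, 0, 0, 0, 0.0918], [0, 0, -6.9, 0, 0, 0, 0.0918], [0, 0, -6.9, 0, 0, 0, 0.0918], [0, 0, -6.9, 0, 0, 0, 0.0918]]]}}

```text
t: 18.78
tcp_pos: [0.4422, 0.3461, 0.0973]
tcp_rot: [[-0.473, 0.881, 0.004], [0.881, 0.473, 0.002], [0.0, 0.005, -1.0]]
force: [0.0, -0.1, 0.3]
grip_width: 0.0919
gripper_force: 0.0
```

{"name": "arm_command", "arguments": {"increments": [[[0, 0, -6.9, 0, 0, 0, 0.0918], [0, 0, -6.9, 0, 0, 0, 0.0918], [0, 0, -6.9, 0, 0, 0, 0.0918], [0, 0, -6.9, 0, 0, 0, 0.0918], [0, 0, -6.9, 0, 0, 0, 0.0918], [0, 0, -6.9, 0, 0, 0, 0.0918], [0, 0, -6.9, 0, 0, 0, 0.0918], [0, 0, -6.9, 0, 0, 0, 0.0918], [0, 0, -6.9, 0, 0, 0, 0.0918], [0, 0, -6.9, 0, 0, 0, 0.0918], [0, 0, -6.9, 0, 0, 0, 0.0918], [0, 0, -6.9, 0, 0, 0, 0.0918], [0, 0, -6.9, 0, 0, 0, 0.0918], [0, 0, -6.9, 0, 0, 0, 0.0918], [0, 0, -6.9, 0, 0, 0, 0.0918], [0, 0, 0, 0, 0, 0, 0.0918]]]}}

```text
t: 20.12
tcp_pos: [0.4421, 0.3464, 0.0973]
tcp_rot: [[0.967, 0.255, 0.001], [0.255, -0.967, -0.004], [0.0, 0.004, -1.0]]
force: [-0.3, 0.2, 0.0]
grip_width: 0.0918
gripper_force: 0.0
```

```bash
cat > car.py <<'E'
from h import *
import sys
z0=float(sys.argv[1]); cx,cy=.442,.345
s=manip.get_state();t=s['tcp_pos'];R=s['tcp_rot'];print('q',s['joint_positions'].round(2),t.round(4),'toolx yaw',np.degrees(np.arctan2(R[1,0],R[0,0])).round(2))
c=cam('wrist');cv2.imwrite(sys.argv[2],c['image']);W=world(c);H=W[...,2]-z0
n=np.hypot(W[...,0]-cx,W[...,1]-cy)<.13
k=n&(H>.012)&(H<.034); q=W[k]; print('carrier',len(q),rect(q[:,:2]),np.median(q[:,2]))
r=rect(q[:,:2]); a=np.radians(14.7); e=np.array([np.cos(a),np.sin(a)]); f=np.array([-e[1],e[0]])
d=W[...,:2]-r[0]; X=d@e; Y=d@f
k2=n&(abs(Y)<.024)&(H>.01)&(H<.08)
for x0 in np.arange(-.09,.09,.01):
    h=H[k2&(X>=x0)&(X<x0+.01)]
    if len(h): print(round(x0,2),len(h),np.percentile(h,[5,50,95]).round(4))
E
python3 car.py 0.015 pics/w4.png
```

```text
q [-0.62  0.45 -0.19  1.84  0.12  0.87 -2.18] [0.4421 0.3464 0.0973] toolx yaw 14.79
carrier 12003 (array([0.446 , 0.3466]), array([0.1641, 0.0641]), np.float32(14.63)) 0.038041657598713224
-0.09 84 [0.0197 0.0207 0.0214]
-0.08 416 [0.0198 0.0207 0.0217]
-0.07 378 [0.0205 0.0225 0.0237]
-0.06 458 [0.0218 0.0227 0.0238]
-0.05 465 [0.0218 0.0228 0.0238]
-0.04 492 [0.0218 0.0228 0.0239]
-0.03 486 [0.0219 0.0229 0.024 ]
-0.02 524 [0.0218 0.023  0.0241]
-0.01 551 [0.0219 0.023  0.024 ]
-0.0 545 [0.0218 0.0228 0.0239]
0.01 569 [0.0217 0.0228 0.0237]
0.02 599 [0.0217 0.0229 0.0241]
0.03 557 [0.022  0.028  0.0309]
0.04 693 [0.0281 0.0298 0.0324]
0.05 730 [0.0275 0.0286 0.0297]
0.06 703 [0.0268 0.028  0.0291]
0.07 765 [0.0264 0.0277 0.029 ]
0.08 173 [0.0192 0.0207 0.0268]
```

View pics/w4.png

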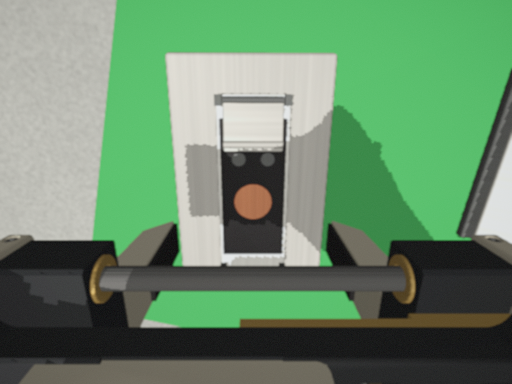

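The wrist view shows the first leaf lying flat over the phone (rows 105–150), and its height profile is flat at 27.7–28.6 mm, so it is closed. The carrier is centred between the fingers. Regrip.

{"name": "arm_command", "arguments": {"increments": [[[0, 0, 0, 0.0005, -0.0005, -0.025, 0.0918], [0, 0, 0, 0, 0, -0.025, 0.0918], [0, 0, 0, 0, 0, -0.025, 0.0918], [0, 0, 0, 0, 0, -0.018, 0.0918], [0, 0, 0, 0, 0, -0.008, 0.0918], [0, 0, 0, 0, 0, -0.002, 0.0918], [0, 0, 0, 0, 0, 0, 0.04], [0, 0, 0, 0, 0, 0, 0.04], [0, 0, 0, 0, 0, 0, 0.04], [0, 0, 0, 0, 0, 0, 0.04], [0, 0, 0, 0, 0, 0, 0.04], [0, 0, 0, 0, 0, 0, 0.04], [0, 0, 0, 0, 0, 0, 0.04], [0, 0, 0, 0, 0, 0, 0.04]]]}}

```text
t: 21.33
tcp_pos: [0.4433, 0.3459, -0.0049]
tcp_rot: [[0.966, 0.26, 0.002], [0.26, -0.966, -0.003], [0.001, 0.004, -1.0]]
force: [-0.8, -0.7, 6.5]
grip_width: 0.0638
gripper_force: 30.0
```

{"name": "arm_command", "arguments": {"increments": [[[0, 0, 0, 0, 0, 0.015, 0.04], [0, 0, 0, 0, 0, 0.03, 0.04], [0, 0, 0, 0, 0, 0.035, 0.04], [0, 0, 0, 0, 0, 0.035, 0.04], [0, 0, 0, 0, 0, 0.035, 0.04], [0, 0, 6.55, 0.0067, -0.0154, 0, 0.04], [0, 0, 6.55, 0.0067, -0.0154, 0, 0.04], [0, 0, 6.55, 0.0067, -0.0154, 0, 0.04], [0, 0, 6.55, 0.0067, -0.0154, 0, 0.04], [0, 0, 6.55, 0.0067, -0.0154, 0, 0.04], [0, 0, 6.55, 0.0067, -0.0154, 0, 0.04], [0, 0, 6.55, 0.0067, -0.0154, 0, 0.04], [0, 0, 6.55, 0.0067, -0.0154, 0, 0.04], [0, 0, 6.55, 0.0067, -0.0154, 0, 0.04], [0, 0, 6.55, 0.0067, -0.0154, 0, 0.04], [0, 0, 6.55, 0.0067, -0.0154, 0, 0.04], [0, 0, 6.55, 0.0067, -0.0154, 0, 0.04], [0, 0, 6.55, 0.0067, -0.0154, 0, 0.04]]]}}

```text
t: 22.83
tcp_pos: [0.5293, 0.144, 0.1436]
tcp_rot: [[-0.183, 0.983, 0.003], [0.983, 0.183, 0.0], [-0.0, 0.003, -1.0]]
force: [-0.0, 0.6, -5.6]
grip_width: 0.0633
gripper_force: 30.0
```

{"name": "arm_command", "arguments": {"increments": [[[-4.93, -0.85, 0, 0, 0, 0, 0.04], [-4.93, -0.85, 0, 0, 0, 0, 0.04], [-4.93, -0.85, 0, 0, 0, 0, 0.04], [-4.93, -0.85, 0, 0, 0, 0, 0.04], [-4.93, -0.85, 0, 0, 0, 0, 0.04], [-4.93, -0.85, 0, 0, 0, 0, 0.04], [0, 0, 0, 0, 0, 0, 0.04]]]}}

```text
t: 23.42
tcp_pos: [0.5275, 0.1498, 0.1418]
tcp_rot: [[-0.163, 0.982, 0.09], [0.849, 0.186, -0.494], [-0.502, -0.004, -0.865]]
force: [-1.3, 1.6, -6.2]
grip_width: 0.0641
gripper_force: 30.0
```

```bash
python3 st.py
```

```text
q [-0.47  0.53 -0.34  1.74  0.62  1.29 -0.9 ] F deck [-4.7 -1.  -4.5] w 0.0641
carrier in deck (x,y,h) [-0.146   0.0076  0.1301]
tool in deck [[-1.0, -0.016, 0.002], [-0.016, 1.0, 0.004], [-0.002, 0.004, -1.0]]
rotvec to align deg [ 0.16 -0.21 -0.89]
```

{"name": "arm_command", "arguments": {"increments": [[[0, 0, -0.15, 0.0014, -0.0136, -0.0163, 0.04], [0, 0, -0.15, 0.0014, -0.0136, -0.0163, 0.04], [0, 0, -0.15, 0.0014, -0.0136, -0.0163, 0.04], [0, 0, -0.15, 0.0014, -0.0136, -0.0163, 0.04], [0, 0, -0.15, 0.0014, -0.0136, -0.0163, 0.04], [0, 0, -0.15, 0.0014, -0.0136, -0.0155, 0.04], [0, 0, 0, 0, 0, 0, 0.04]]]}}

```text
t: 24.0
tcp_pos: [0.5378, 0.0606, 0.0455]
tcp_rot: [[-0.14, 0.987, 0.078], [0.855, 0.16, -0.493], [-0.499, -0.002, -0.866]]
force: [0.1, 0.1, -4.7]
grip_width: 0.0637
gripper_force: 30.0
```

```bash
python3 st.py
```

```text
q [-0.37  0.61 -0.28  1.9   0.74  1.05 -0.96] F deck [-2.4  0.2 -4.1] w 0.0637
carrier in deck (x,y,h) [-0.1164  0.0026  0.0019]
tool in deck [[-1.0, 0.009, -0.001], [0.009, 1.0, -0.007], [0.001, -0.007, -1.0]]
rotvec to align deg [-0.03 -0.12  0.65]
```

{"name": "arm_command", "arguments": {"increments": [[[0, 0, 0.5, 0.0001, -0.0006, -0.001, 0.04], [0, 0, 0, 0.0001, -0.0006, -0.001, 0.04], [0, 0, 0, 0.0001, -0.0006, -0.001, 0.04], [0, 0, 0, 0, 0, 0, 0.04]]]}}

```text
t: 24.33
tcp_pos: [0.5387, 0.0622, 0.0445]
tcp_rot: [[-0.149, 0.985, 0.086], [0.853, 0.172, -0.492], [-0.5, 0.0, -0.866]]
force: [0.2, 0.9, -5.1]
grip_width: 0.0639
gripper_force: 30.0
```

```bash
python3 st.py
```

```text
q [-0.37  0.61 -0.28  1.9   0.74  1.05 -0.96] F deck [-3.3  0.3 -3.9] w 0.0639
carrier in deck (x,y,h) [-0.1182  0.0036  0.0017]
tool in deck [[-1.0, -0.001, -0.0], [-0.001, 1.0, 0.001], [0.0, 0.001, -1.0]]
rotvec to align deg [-0.02  0.01 -0.06]
```

{"name": "arm_command", "arguments": {"increments": [[[0, 0, 0, 0.0001, -0.0006, -0.0011, 0.04], [0, 0, 0, 0.0001, -0.0006, -0.0011, 0.04], [0, 0, 0, 0, 0, 0, 0.04]]]}}

```text
t: 24.58
tcp_pos: [0.5389, 0.0619, 0.0434]
tcp_rot: [[-0.149, 0.985, 0.087], [0.853, 0.173, -0.492], [-0.5, 0.001, -0.866]]
force: [-5.0, 3.8, 9.1]
grip_width: 0.0636
gripper_force: 30.0
```

```bash
python3 st.py
```

```text
q [-0.37  0.61 -0.28  1.9   0.75  1.04 -0.96] F deck [ 0.5 -4.3 10.2] w 0.0636
carrier in deck (x,y,h) [-0.1185  0.0038  0.0006]
tool in deck [[-1.0, -0.001, 0.0], [-0.001, 1.0, 0.002], [-0.0, 0.002, -1.0]]
rotvec to align deg [-0.01  0.07 -0.08]
```

Contact. Push up the slope.

{"name": "arm_command", "arguments": {"increments": [[[0, 0, 0, 0.0009, -0.0065, 0.0036, 0.04], [0, 0, 0, 0.0009, -0.0065, 0.0036, 0.04], [0, 0, 0, 0.0009, -0.0065, 0.0036, 0.04], [0, 0, 0, 0.0009, -0.0065, 0.0036, 0.04], [0, 0, 0, 0.0009, -0.0065, 0.0036, 0.04]]]}}

```text
t: 25.0
tcp_pos: [0.5443, 0.0334, 0.0603]
tcp_rot: [[-0.152, 0.984, 0.09], [0.856, 0.176, -0.486], [-0.494, 0.003, -0.869]]
force: [-2.9, 15.5, -4.5]
grip_width: 0.0635
gripper_force: 30.0
```

```bash
python3 st.py
```

```text
q [-0.32  0.58 -0.27  1.92  0.75  1.03 -0.9 ] F deck [-15.9  -0.2   4. ] w 0.0635
carrier in deck (x,y,h) [-0.0848  0.0041  0.0007]
tool in deck [[-1.0, -0.003, -0.006], [-0.003, 1.0, 0.006], [0.006, 0.006, -1.0]]
rotvec to align deg [-0.39  0.13 -0.3 ]
```

{"name": "arm_command", "arguments": {"increments": [[[0, 0, 0, 0.0009, -0.0065, 0.0035, 0.04], [0, 0, 0, 0.0009, -0.0065, 0.0035, 0.04], [0, 0, 0, 0.0009, -0.0065, 0.0035, 0.04], [0, 0, 0, 0.0009, -0.0065, 0.0035, 0.04]]]}}

```text
t: 25.33
tcp_pos: [0.5483, 0.0096, 0.0743]
tcp_rot: [[-0.153, 0.984, 0.092], [0.857, 0.178, -0.484], [-0.493, 0.005, -0.87]]
force: [-3.1, 19.7, 4.5]
grip_width: 0.0638
gripper_force: 30.0
```

```bash
python3 st.py
```

```text
q [-0.28  0.55 -0.27  1.92  0.75  1.03 -0.85] F deck [-15.    0.3  13.9] w 0.0638
carrier in deck (x,y,h) [-0.0569  0.004   0.0007]
tool in deck [[-1.0, -0.004, -0.009], [-0.004, 1.0, 0.008], [0.009, 0.008, -1.0]]
rotvec to align deg [-0.53  0.17 -0.42]
```

{"name": "arm_command", "arguments": {"increments": [[[0, 0, 0, 0.0006, -0.0036, 0.0021, 0.04], [0, 0, 0, 0.0006, -0.0036, 0.0021, 0.04], [0, 0, 0, 0.0006, -0.0036, 0.0021, 0.04], [0, 0, 0, 0, 0, 0, 0.04]]]}}

```text
t: 25.67
tcp_pos: [0.5505, -0.0025, 0.0814]
tcp_rot: [[-0.151, 0.984, 0.092], [0.856, 0.177, -0.486], [-0.494, 0.005, -0.869]]
force: [-2.0, 16.4, 7.5]
grip_width: 0.0639
gripper_force: 30.0
```

```bash
python3 st.py
```

```text
q [-0.26  0.53 -0.27  1.92  0.75  1.03 -0.83] F deck [-10.5   0.8  14.8] w 0.0639
carrier in deck (x,y,h) [-0.0427  0.0041  0.0007]
tool in deck [[-1.0, -0.002, -0.007], [-0.003, 1.0, 0.008], [0.007, 0.008, -1.0]]
rotvec to align deg [-0.43  0.23 -0.34]
```

{"name": "arm_command", "arguments": {"increments": [[[0, 0, 0, -0.0011, 0.0064, -0.0037, 0.04], [0, 0, 0, -0.0011, 0.0064, -0.0037, 0.04], [0, 0, 0, -0.0011, 0.0064, -0.0037, 0.04], [0, 0, 0, -0.0011, 0.0064, -0.0037, 0.04], [0, 0, 0, -0.0011, 0.0064, -0.0037, 0.04], [0, 0, 0, -0.0011, 0.0064, -0.0037, 0.04], [0, 0, 0, -0.0011, 0.0064, -0.0037, 0.04], [0, 0, 0, -0.0011, 0.0064, -0.0037, 0.04], [0, 0, 0, -0.0011, 0.0064, -0.0037, 0.04], [0, 0, 0, -0.0011, 0.0064, -0.0037, 0.04], [0, 0, 0, -0.0011, 0.0064, -0.0037, 0.04], [0, 0, 0, -0.0015, 0.01, 0.017, 0.04], [0, 0, 0, -0.002, 0.012, 0.021, 0.04], [0, 0, 0, -0.002, 0.012, 0.021, 0.04], [0, 0, 0, -0.002, 0.012, 0.021, 0.04], [0, 0, 0, -0.002, 0.012, 0.021, 0.04]]]}}

```text
t: 27.0
tcp_pos: [0.5267, 0.1206, 0.1418]
tcp_rot: [[-0.149, 0.985, 0.086], [0.853, 0.172, -0.493], [-0.5, -0.0, -0.866]]
force: [0.6, 0.4, -5.3]
grip_width: 0.0637
gripper_force: 30.0
```

```bash
python3 st.py
python3 - <<'E'
from h import *
s=manip.get_state();R=s['tcp_rot'];t=s['tcp_pos']
for nm in('top','side'):
    L=(world(cam(nm))-t)@R; H=-.0200-L[...,2]
    k=(abs(L[...,1])<.024)&(L[...,0]<-.036)&(L[...,0]>-.09)&(H>.01)&(H<.08); q=np.c_[L[k][:,0],H[k]]
    print(nm,len(q)); 
    for x0 in np.arange(-.09,-.03,.01):
        z=q[(q[:,0]>=x0)&(q[:,0]<x0+.01)]
        if len(z): print('  x',round(x0,3),len(z),'H med/max',np.median(z[:,1]).round(4),z[:,1].max().round(4))
E
```

```text
q [-0.43  0.51 -0.33  1.78  0.63  1.26 -0.88] F deck [-2.9  0.7 -4.4] w 0.0637
carrier in deck (x,y,h) [-0.1212  0.0018  0.1157]
tool in deck [[-1.0, -0.001, -0.0], [-0.001, 1.0, 0.0], [0.0, 0.0, -1.0]]
rotvec to align deg [ 0.   -0.02 -0.07]
top 311
  x -0.09 99 H med/max 0.021 0.0371
  x -0.08 49 H med/max 0.029 0.033
  x -0.07 57 H med/max 0.0281 0.0364
  x -0.06 54 H med/max 0.0286 0.0369
  x -0.05 47 H med/max 0.0301 0.0358
  x -0.04 5 H med/max 0.0235 0.0274
side 183
  x -0.09 101 H med/max 0.0196 0.0348
  x -0.08 39 H med/max 0.0297 0.0351
  x -0.07 12 H med/max 0.0345 0.0351
  x -0.06 10 H med/max 0.0351 0.0361
  x -0.05 19 H med/max 0.0365 0.0383
  x -0.04 2 H med/max 0.0312 0.0327
```

The second leaf's profile matches the first one, which I confirmed flat. On to the plate.

{"name": "arm_command", "arguments": {"increments": [[[4.93, 0.85, 0, 0, 0.01, 0.01, 0.04], [4.93, 0.85, 0, 0, 0.01, 0.01, 0.04], [4.93, 0.85, 0, 0, 0.01, 0.01, 0.04], [4.93, 0.85, 0, 0, 0.01, 0.01, 0.04], [4.93, 0.85, 0, 0, 0.01, 0.01, 0.04], [4.93, 0.85, 0, 0, 0.01, 0, 0.04], [0, 0, 6.77, -0.006, 0.0117, -0.004, 0.04], [0, 0, 6.77, -0.006, 0.0117, -0.004, 0.04], [0, 0, 6.77, -0.006, 0.0117, -0.004, 0.04], [0, 0, 6.77, -0.006, 0.0117, -0.006, 0.04], [0, 0, 6.77, -0.006, 0.0117, -0.01, 0.04], [0, 0, 6.77, -0.006, 0.0117, -0.01, 0.04], [0, 0, 6.77, -0.006, 0.0117, -0.01, 0.04], [0, 0, 6.77, -0.006, 0.0117, -0.01, 0.04], [0, 0, 6.77, -0.006, 0.0117, -0.01, 0.04], [0, 0, 6.77, -0.006, 0.0117, -0.01, 0.04], [0, 0, 6.77, -0.006, 0.0117, -0.01, 0.04], [0, 0, 6.77, -0.006, 0.0117, -0.01, 0.04], [0, 0, 6.77, -0.006, 0.0117, -0.01, 0.04], [0, 0, 6.77, -0.006, 0.0117, -0.01, 0.04]]]}}

```text
t: 28.77
tcp_pos: [0.4427, 0.3422, 0.0707]
tcp_rot: [[-0.966, -0.258, -0.001], [-0.258, 0.966, -0.002], [0.002, -0.001, -1.0]]
force: [-0.1, -0.2, -6.0]
grip_width: 0.0639
gripper_force: 30.0
```

```bash
python3 pl.py
```

```text
q [-0.19  0.62 -0.82  1.83  0.55  0.94  0.58] tcp [0.4427 0.3422 0.0707] F [-0.1 -0.2 -6. ]
shift [-0.0007  0.0023 -0.0763] rot [ 0.09 -0.07 -0.25]
```

{"name": "arm_command", "arguments": {"increments": [[[0, 0, -0.2, -0.001, 0.001, -0.02, 0.04], [0, 0, 0, 0, 0, -0.02, 0.04], [0, 0, 0, 0, 0, -0.018, 0.04], [0, 0, 0, 0, 0, -0.01, 0.04], [0, 0, 0, 0, 0, -0.005, 0.04], [0, 0, 0, 0, 0, -0.001, 0.04], [0, 0, 0, 0, 0, 0, 0.04]]]}}

```text
t: 29.35
tcp_pos: [0.4422, 0.3444, -0.0013]
tcp_rot: [[-0.968, -0.25, -0.0], [-0.25, 0.968, 0.001], [0.0, 0.001, -1.0]]
force: [0.7, -0.8, -5.8]
grip_width: 0.0637
gripper_force: 30.0
```

```bash
python3 pl.py
```

```text
q [-0.24  0.7  -0.74  1.88  0.65  0.81  0.49] tcp [ 0.4422  0.3444 -0.0013] F [ 0.7 -0.8 -5.8]
shift [-0.0002  0.0001 -0.0043] rot [-0.04 -0.01  0.25]
```

{"name": "arm_command", "arguments": {"increments": [[[0, 0, 0.2, 0, 0, -0.0015, 0.04], [0, 0, 0, 0, 0, -0.0015, 0.04], [0, 0, 0, 0, 0, -0.001, 0.04], [0, 0, 0, 0, 0, -0.001, 0.04], [0, 0, 0, 0, 0, 0, 0.04]]]}}

```text
t: 29.77
tcp_pos: [0.4422, 0.3446, -0.0063]
tcp_rot: [[-0.967, -0.253, -0.0], [-0.253, 0.967, 0.001], [-0.0, 0.001, -1.0]]
force: [-0.0, -0.3, -6.2]
grip_width: 0.0638
gripper_force: 30.0
```

{"name": "arm_command", "arguments": {"increments": [[[0, 0, 0, 0, 0, -0.001, 0.04], [0, 0, 0, 0, 0, 0, 0.04]]]}}

```text
t: 29.93
tcp_pos: [0.4421, 0.3446, -0.0074]
tcp_rot: [[-0.967, -0.253, -0.0], [-0.253, 0.967, 0.001], [-0.0, 0.001, -1.0]]
force: [0.4, -0.3, -5.5]
grip_width: 0.0637
gripper_force: 30.0
```

{"name": "arm_command", "arguments": {"increments": [[[0, 0, 0, 0, 0, -0.001, 0.04], [0, 0, 0, 0, 0, 0, 0.04]]]}}

```text
t: 30.1
tcp_pos: [0.4422, 0.3446, -0.0075]
tcp_rot: [[-0.967, -0.253, 0.0], [-0.253, 0.967, 0.001], [-0.001, 0.0, -1.0]]
force: [-2.4, -3.4, 6.9]
grip_width: 0.0639
gripper_force: 30.0
```

{"name": "arm_command", "arguments": {"increments": [[[0, 0, 0, 0, 0, 0, 0.0918], [0, 0, 0, 0, 0, 0, 0.0918], [0, 0, 0, 0, 0, 0, 0.0918], [0, 0, 0, 0, 0, 0, 0.0918], [0, 0, 0, 0, 0, 0, 0.0918], [0, 0, 0, 0, 0, 0.02, 0.0918], [0, 0, 0, 0, 0, 0.03, 0.0918], [0, 0, 0, 0, 0, 0.03, 0.0918], [0, 0, 0, 0, 0, 0.03, 0.0918], [0, 0, 0, 0, 0, 0.03, 0.0918], [0, 0, 0, 0.02, 0, 0.02, 0.0918], [0, 0, 0, 0.03, 0, 0.02, 0.0918], [0, 0, 0, 0.03, 0, 0.01, 0.0918], [0, 0, 0, 0.03, 0, 0, 0.0918], [0, 0, 0, 0.03, 0, 0, 0.0918], [0, 0, 0, 0, 0, 0, 0.0918]]]}}

```text
t: 31.43
tcp_pos: [0.5882, 0.3421, 0.1806]
tcp_rot: [[-0.969, -0.247, 0.002], [-0.247, 0.969, 0.0], [-0.002, -0.0, -1.0]]
force: [0.4, -2.5, -0.8]
grip_width: 0.0915
gripper_force: 0.0
```

```bash
python3 car.py 0.015 pics/w5.png
python3 - <<'E'
from h import *
c=cam('wrist');W=world(c);H=W[...,2]; im=c['image'].astype(int)
g=(im[...,1]>im[...,0]+40)&(im[...,1]>im[...,2]+40)
k=~g&(abs(H-.015)<.004)&(np.hypot(W[...,0]-.442,W[...,1]-.345)<.16); print('pad',k.sum(),rect(W[k][:,:2]))
E
```

```text
q [-0.13  0.67 -0.82  1.4   0.5   1.28  0.83] [0.5882 0.3421 0.1806] toolx yaw -165.7
carrier 7217 (array([0.4665, 0.3516]), array([0.1198, 0.064 ]), np.float32(14.61)) 0.03814404649053266
-0.06 525 [0.0215 0.0229 0.0243]
-0.05 520 [0.0214 0.0228 0.0241]
-0.04 510 [0.0215 0.0229 0.0241]
-0.03 498 [0.0216 0.0229 0.0242]
-0.02 463 [0.0216 0.023  0.0244]
-0.01 460 [0.0217 0.023  0.0242]
-0.0 451 [0.0215 0.0227 0.0241]
0.01 428 [0.0221 0.0293 0.0318]
0.02 445 [0.0275 0.0288 0.0311]
0.03 426 [0.027  0.0282 0.0294]
0.04 401 [0.0264 0.0277 0.029 ]
0.05 353 [0.0195 0.0274 0.0289]
pad 12100 (array([0.4785, 0.3574]), array([0.1647, 0.1504]), np.float32(14.52))
```

View pics/w5.png

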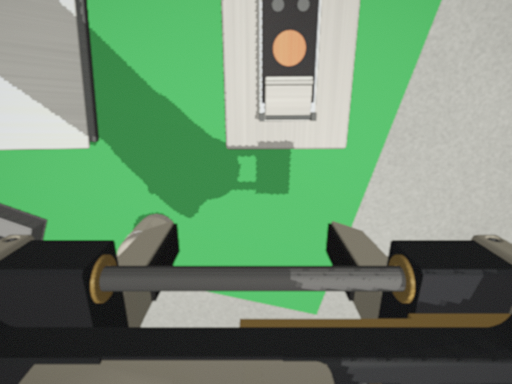

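The wrist view shows the carrier on the plate with the second leaf flat (rows 80–115) and even margins (columns 228–262 and 315–350). I'll compare the bystanders with the start in the top view, since the bottle is just below the gripper at about (150,225).

{"name": "arm_command", "arguments": {"increments": [[[0, 0, 0, 0, 0, 0.03, 0.0918], [0, 0, 0, -0.01, -0.03, 0.03, 0.0918], [0, 0, 0, -0.01, -0.035, 0.03, 0.0918], [0, 0, 0, -0.01, -0.035, 0.02, 0.0918], [0, 0, 0, -0.01, -0.035, 0, 0.0918], [0, 0, 0, -0.01, -0.035, 0, 0.0918], [0, 0, 0, -0.01, -0.035, 0, 0.0918], [0, 0, 0, -0.01, -0.035, 0, 0.0918], [0, 0, 0, 0, -0.035, 0, 0.0918], [0, 0, 0, 0, -0.035, 0, 0.0918], [0, 0, 0, 0, 0, 0, 0.0918]]]}}

```text
t: 32.45
tcp_pos: [0.513, 0.0323, 0.2861]
tcp_rot: [[-0.97, -0.245, -0.001], [-0.245, 0.97, -0.004], [0.002, -0.003, -1.0]]
force: [-0.1, -0.7, -1.2]
grip_width: 0.0915
gripper_force: 0.0
```

Run:
```python
from h import *
c=cam('top'); a=cv2.imread('pics/top0.png'); d=cam('side')
A=cv2.hconcat([cv2.resize(c['image'][120:330,100:440],(780,480))]); cv2.imwrite('pics/f1.png',A)
df=cv2.absdiff(a,c['image']).max(2)
for n,(x0,y0,x1,y1) in dict(bottle=(178,145,206,178),tub=(236,123,290,167),driver=(310,148,366,172)).items(): print(n,df[y0:y1,x0:x1].max(),df[y0:y1,x0:x1].mean().round(1))
b=cv2.imread('pics/side0.png'); df=cv2.absdiff(b,d['image']).max(2)
for n,(x0,y0,x1,y1) in dict(bottle=(278,140,300,178),tub=(300,190,342,232),driver=(308,250,345,303)).items(): print('side',n,df[y0:y1,x0:x1].max(),df[y0:y1,x0:x1].mean().round(1))
W=world(c);H=W[...,2]-.015;a=np.radians(14.7);e=np.array([np.cos(a),np.sin(a)]);f=np.array([-e[1],e[0]])
dd=W[...,:2]-[.442,.3445];X=dd@e;Y=dd@f
k=(abs(X)<.1)&(abs(Y)<.06)&(H>.012)&(H<.045);q=np.c_[X[k],Y[k]];print('carrier rel pad',rect(q),'H max',H[k].max(), 'any higher',((abs(X)<.1)&(abs(Y)<.05)&(H>.045)).sum())
k=(abs(X)<.13)&(abs(Y)<.085)&(abs(H)<.004);print('pad',rect(np.c_[X[k],Y[k]]))
```

```text
bottle 27 14.6
tub 88 30.8
driver 35 14.7
side bottle 12 7.3
side tub 11 6.4
side driver 11 7.6
carrier rel pad (array([0.0004, 0.0104]), array([0.1694, 0.094 ]), np.float32(0.27)) H max 0.0391573670226001 any higher 0
pad (array([-0.0011, -0.0039]), array([0.2549, 0.1571]), np.float32(0.77))
```

View pics/f1.png

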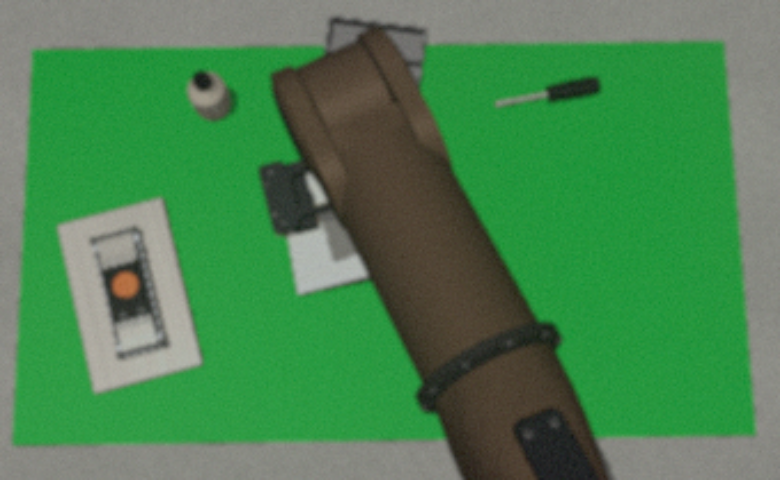

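The final view shows the carrier centred and lengthwise on the plate at about (128,293) with both leaves flat. The bottle, tub and driver are unmoved.

```bash
python3 -c "
from plant import workorder
print(workorder.close_job())"
```

```text
the job is handed in; nothing more can be done
None
```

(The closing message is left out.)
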